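# Lid a tin of drill shanks in its drawer and take off the cover

### The job

Pull the drawer nearly all the way out (about 17 cm), pick up the two-part lid standing on the table by its centre stem, so that the inner lid and the cover lying on it travel together, and lower it, without dropping it, onto the open tin in the drawer until the inner lid is fully seated. Then let go of the stem, take the cover alone by its collar and raise it level, straight up, about 10 cm, leaving the inner lid seated and undisturbed on the tin; finish while still holding the cover up there, touching nothing else. Leave the drawer open, the tin standing, and everything else where it is.

Things in the scene. Friction and masses are not known exactly. Their poses are not given: they have to be found in the camera images.
- cab_drawer0 (a joint): The one drawer of the grey drawer unit: opening in m, 0 shut, 0.198 full travel; light sliding friction (about 1 N) and it stays where it is left. It may start up to 1 cm ajar. Its front is 294 mm wide; the top edge of the front stands about 12 mm below the unit's top, the drawer's side walls 22 mm below.
- cab_drawer0_handle (a point): Middle of the drawer's steel bar handle: a horizontal round bar 11 mm thick and 120 mm long along the unit's y axis, 35 mm in front of the drawer front and 27 mm below the unit's top, free to be pinched from above. It moves with the drawer.
- cab: Grey drawer unit, 280 mm deep (x) x 300 wide (y) x 150 high, fixed to the table. Origin at the centre of its underside; the drawer opens along the unit's -x axis, towards the robot. Two cartons 60 mm high, fixed, stand on the rear half of its top.
- tin: Open steel tin of black shanks, loose in the front part of the drawer, 83 to 105 mm behind the face of its front; hidden until the drawer opens, rides along with it. Outer diameter 88 mm, wall 3, height 105, about 0.7 kg. Origin: centre of the underside, z up. Its rim is level with the drawer's walls; shanks end 20 mm lower. With the drawer 170 mm open there is room above for lid and gripper.
- inner_lid: Inner lid, aluminium, dark steel stem, 0.18 kg. Origin: centre of its underside, z up. Plug 75 mm diameter, z 0-12 mm, chamfered 5 mm; flange 92 mm diameter, z 12-18; round stem 14 mm diameter, z 18-70, its top 26 mm standing out above the cover's collar. Plug enters the tin; seated, flange on rim, its origin is 93 mm above the tin's. Starts on the table, left or right, cover on it.
- cover: Cover (outer lid), plain steel, 0.15 kg, lying loose on the inner lid's flange; the stem passes through it with 3 mm play, so lifting the stem carries both. Origin: centre of its skirt's lower edge, z up. Skirt 108 mm outer, 102 inner diameter, z 0-14 mm; plate z 14-18; round collar to grip, 36 mm diameter, z 18-40. Nested, origin 4 mm above the inner lid's; must rise 70 mm to clear the stem.
- shut_tin: Bystander: a shut tin with a plain lid and small knob, 94 mm diameter, 119 mm high, on the other side of the table from the two-part lid. Origin at its underside.
- core_bit: Bystander: black round core bit 24 mm thick, 130 mm long, lying on the table left of the unit; origin at the middle of its underside.
- spanner: Bystander: spanner 160 mm long lying on the table close to the robot; origin under its middle.
- oil: Bystander: grey bottle 52 mm diameter, 130 mm high, standing on the right; origin at its underside.
- brush: Bystander: small brush 170 mm long lying on the table right of the unit; origin under its middle.
Mind the look-alikes: they are no part of the job. Leave any red, turquoise or yellow look-alike of the cover alone.

How it is judged:
By the outcome, as a careful person would: the job done as asked, in the order asked, and still so for the second after the job is handed in, while the arm keeps its last pose, push and grip.
It also fails if it takes over 66 s, if anything falls off the work surface, if the arm or the gripper's body presses on something with over 40 N, if the wrist force passes 120 N, or if a joint passes its speed limit or range.

### The arm

A 6-joint arm with a two-finger parallel gripper is mounted at the origin on the work surface. World frame = base frame: x ahead of the robot, y to its left, z up, the work surface at z = 0. Lengths are in m, angles in rad, forces in N, time in s.
With the tool pointing down it reaches from about 0.325 to 0.925 m from the base axis. Payload 3.1 kg.
Tool frame: the origin (TCP) lies midway between the tips of the shut fingers; the grasp point (between the pads) lies 19 mm behind it; z points along the fingers, y is the line along which they close (so a half turn about z gives the same grasp; the last joint's range is limited). The gripper opens to 85 mm and grips with 20 to 120 N. Pads are 22 mm wide; open, the fingers measure 114 mm over their backs; the gripper's body (76 mm by 85 mm) begins 54 mm behind the grasp point. The pads swing forward as they close: fully open they stand 13 mm farther back than shut.
Start: joints at [1.227, 0.217, 1.613, -0, 1.311, -0.112], TCP at [0.144, 0.608, 0.231] pointing down, gripper open.
Joint ranges: [-2.75, 2.75], [-0.78, 2.1], [0.31, 2.55], [-1.13, 4.27], [0.13, 2.63], [-2.58, 2.58]. Speed limits (rad/s): [2.79, 2.79, 3.14, 3.14, 3.14, 3.14].

### API

Orientations are given as [roll, pitch, yaw] about the fixed x, y, z axes, in that order (R = Rz(yaw) Ry(pitch) Rx(roll)).
In Python, from rig import sense, imaging, bot gives the robot as it stands.
- The arm moves only by the tool step_arm, never from a script. Its argument "motion" is a list of rows, each a list of 5 numbers: the shift along the tool's x, y, z in mm, then the turn about the tool's z in degrees, then the finger opening in mm, from 0 to 85.4. In form: [[x, y, z, turn, grip], ...]. A call has 1 to 20 rows; each row is the pose to reach, as a shift and turn from the pose commanded when the call began, along the tool's axes at that moment; what a row does not reach only later rows make up. A row lasts 1/10 s, in which the tool goes at most 50 mm and 8.59 degrees, less where a joint would pass 70% of its speed; a pose out of reach is approached as far as the arm can. A call with a gripper value outside its range is refused whole. The fingers move at their own pace and stop on an object; the grip force is fixed at half the most. Time passes only in rows, so rows that repeat a pose let the fingers close. It gives the time, the measured TCP pose, the force, the opening and the grip force at its end, in the units of the state.
- sense(): the state, without advancing time (a new reading comes with each control period).
- imaging.snapshot(name): name is "scene" or "top" or "wrist"; returns a dict with "image" (384x512x3 uint8, blue, green, red), "range_z" (384x512 float32, m along the optical axis (not along the pixel's ray), 0 where there is no reading), "fx", "fy", "cx", "cy" (pixels), "view" (4x4, takes a point from world to camera coordinates). Camera axes: x right, y down, z forward; pixel columns grow to the right and rows downward; lengths in m; the calibration is good to about 2 mm. A picture is of the moment at which its call begins.
- bot.hand_in(): hands the job in; it is judged then, once.
The state is a dict: "time": time; "q": joint angles; "joint_vel": joint speeds; "tau": joint torques, N m; "tool_pos": TCP position; "orientation": TCP orientation; "force": force on the tool from outside, world axes, zero at the start; "moment": the same for the moment, N m; "width": opening from 0.0 (shut) to 1.0 (fully open); "grasp_force": force on a finger pad.
Only numpy, scipy, OpenCV 4.12 (cv2) and the standard library are available. Lean on these libraries where they do the work, as an engineer would, in place of code of your own. Each camera call takes 0.05 s, during which the arm holds its last target. There are 200 camera calls.

## Working session

There is one attempt and no reset: what is moved stays moved. The work goes in short steps, Python scripts to look and compute and a tool call to move; the robot and the scene stay as the last step left them, time stands still between calls to the robot, and variables do not carry over. Pictures are saved under pics/ and viewed, at most 10 in all, crops included, and the job is handed in when it is done.

Besides the shell and the picture viewer there is one more tool, called after "Call:" by a JSON object that holds its "fn" and its "kwargs". step_arm: Moves the arm, as the interface text tells. Its arguments: {"type":"object","properties":{"motion":{"type":"array","items":{"type":"array","items":{"type":"number"}}}},"required":["motion"]}

```bash
mkdir -p pics; ls; cat > h.py <<'E'
import numpy as np, cv2
from rig import sense, imaging, bot
def snap(n):
    s=imaging.snapshot(n); V=np.array(s["view"]); d=s["range_z"]
    v,u=np.mgrid[:384,:512]
    P=np.stack([(u-s["cx"])/s["fx"]*d,(v-s["cy"])/s["fy"]*d,d],-1)
    W=(P-V[:3,3])@V[:3,:3]   # R^T (p-t)
    W[d==0]=np.nan
    return s["image"],W,s
E
python3 - <<'E'
from h import *
print(sense())
ims=[]
for n in("scene","top"):
    im,W,s=snap(n); np.savez(f"{n}0.npz",im=im,W=W); cv2.imwrite(f"pics/{n}0.png",im)
    print(n,s["fx"],np.round(s["view"],3).tolist())
E
```

```text
pics
{'time': 0.0, 'q': array([ 1.22681863e+00,  2.17750836e-01,  1.61495163e+00, -1.72498168e-05,
        1.31128984e+00, -1.12189855e-01]), 'joint_vel': array([-3.30960789e-03,  6.51995058e-05,  5.68851384e-04, -2.07116889e-04,
       -1.68943763e-03,  7.13108836e-04]), 'tau': array([-2.02945914e-03, -3.96862543e+01, -3.03843248e+01, -3.62978699e-04,
        9.77678283e-03,  7.22927808e-06]), 'tool_pos': array([0.14327176, 0.60751186, 0.22996119]), 'orientation': array([-3.13920622e+00, -2.52095103e-04,  2.90980896e+00]), 'force': array([-0.35453754, -0.41612605,  0.17033521]), 'moment': array([-0.04180814,  0.01365281, -0.04378297]), 'grasp_force': 0.0, 'width': 0.9987653272132488}
scene 495.29480225787904 [[-0.849, 0.528, 0.004, 0.433], [0.393, 0.637, -0.663, -0.174], [-0.353, -0.561, -0.749, 1.661], [0.0, 0.0, 0.0, 1.0]]
top 493.44865276871855 [[0.027, -1.0, 0.004, 0.016], [-0.987, -0.027, -0.156, 0.548], [0.156, -0.0, -0.988, 1.733], [0.0, 0.0, 0.0, 1.0]]
```

View pics/top0.png

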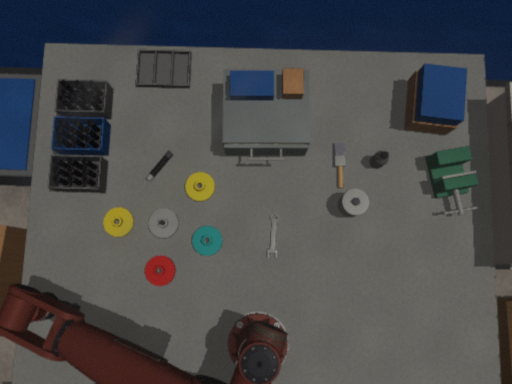

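View pics/scene0.png

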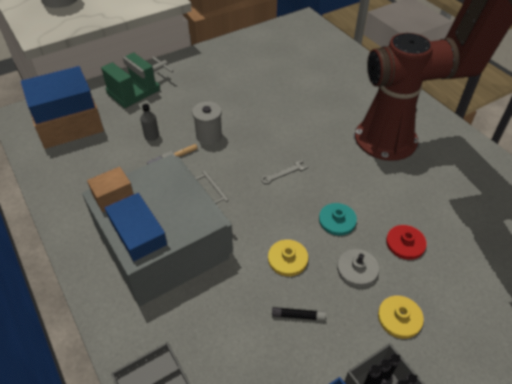

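The candidates in the top view are yellow at (200,186) and (118,222), turquoise at (207,240), red at (160,270) and plain grey at (163,223). The grey one fits because it is plain steel and has a dark stem standing out of its collar. I'll confirm that in a crop and measure it.

```bash
python3 - <<'E'
from h import *
from scipy.optimize import least_squares
im=np.load("top0.npz")["im"];
a=cv2.resize(im[175:295,90:250],(640,480),interpolation=cv2.INTER_CUBIC)
im2=np.load("scene0.npz")["im"]; W2=np.load("scene0.npz")["W"]; W=np.load("top0.npz")["W"]
b=cv2.resize(im2[225:305,310:440],None,fx=3,fy=3,interpolation=cv2.INTER_CUBIC)
c=np.zeros((480,800,3),np.uint8); c[:480,:400]=cv2.resize(a,(400,480))[:, :400]; c[:240,400:790]=b; cv2.imwrite("pics/crop.png",c)
for nm,X,(r0,r1,c0,c1) in(("top",W,(200,245,145,182)),("scene",W2,(245,292,330,385))):
    p=X[r0:r1,c0:c1].reshape(-1,3)
    p=p[~np.isnan(p[:,0])]
    for lo,hi in((.016,.028),(.035,.05),(.06,.08)):
        q=p[(p[:,2]>lo)&(p[:,2]<hi)]
        if len(q): 
            e=cv2.minEnclosingCircle(q[:,:2].astype(np.float32)) 
            print(nm,lo,len(q),q.mean(0).round(4),np.round(e[0],4),round(e[1],4),q[:,2].max().round(4))
# cab top
m=(abs(W[...,2]-.15)<.006); m[:90]=0; m[160:]=0; m[:,:210]=0;m[:,325:]=0
q=W[m]; r=cv2.minAreaRect(q[:,:2].astype(np.float32)); print("cab top",len(q),r,q[:,2].mean()); print(cv2.boxPoints(r).round(4).tolist())
# handle
m=(W[...,2]>.10)&(W[...,2]<.135); m[:140]=0;m[175:]=0;m[:,:225]=0;m[:,300:]=0
q=W[m]; print("h",len(q)); 
v,u=np.nonzero(m); print(sorted(set(v)),np.c_[u,v,q.round(3)][::6].tolist()[:40])
for nm,(u,v) in dict(shut=(355,202),oil=(380,159)).items(): print(nm,W[v-2:v+3,u-2:u+3].reshape(-1,3).mean(0).round(3))
E
```

```text
top 0.016 514 [0.4088 0.3481 0.0217] [0.3941 0.3583] 0.0716 0.0279
top 0.035 52 [0.4109 0.3467 0.0423] [0.4101 0.3478] 0.0181 0.0493
top 0.06 15 [0.4089 0.3474 0.0676] [0.4104 0.348 ] 0.0079 0.0742
scene 0.016 934 [0.4177 0.3551 0.0204] [0.4138 0.3517] 0.0557 0.028
scene 0.035 107 [0.4169 0.3543 0.0412] [0.4138 0.3514] 0.0187 0.0495
scene 0.06 28 [0.413  0.3521 0.0665] [0.413  0.3504] 0.0086 0.0724
cab top 3425 ((0.7714943289756775, -0.00994439423084259), (0.2085762619972229, 0.30036821961402893), 1.4296108484268188) 0.1498029860523395
[[0.6635000109672546, 0.13760000467300415], [0.6710000038146973, -0.16269999742507935], [0.8794999718666077, -0.1574999988079071], [0.871999979019165, 0.1428000032901764]]
h 411
[np.int64(143), np.int64(144), np.int64(145), np.int64(146), np.int64(147), np.int64(148), np.int64(149), np.int64(150), np.int64(151), np.int64(152), np.int64(153), np.int64(154), np.int64(155), np.int64(156), np.int64(157), np.int64(158), np.int64(159), np.int64(160)] [[266.0, 143.0, 0.688, -0.014, 0.134], [237.0, 144.0, 0.682, 0.086, 0.135], [249.0, 144.0, 0.684, 0.045, 0.13
[... 737 characters left out ...]
076, 0.12], [246.0, 149.0, 0.668, 0.055, 0.122], [252.0, 149.0, 0.666, 0.034, 0.131], [258.0, 149.0, 0.668, 0.013, 0.126], [264.0, 149.0, 0.669, -0.008, 0.125], [270.0, 149.0, 0.67, -0.028, 0.122], [276.0, 149.0, 0.672, -0.05, 0.117], [283.0, 149.0, 0.671, -0.074, 0.123], [289.0, 149.0, 0.672, -0.095, 0.121], [295.0, 149.0, 0.673, -0.115, 0.123], [226.0, 150.0, 0.666, 0.125, 0.106], [232.0, 150.0, 0.667, 0.104, 0.105], [239.0, 150.0, 0.667, 0.08, 0.108], [245.0, 150.0, 0.667, 0.059, 0.111], [251.0, 150.0, 0.664, 0.038, 0.126], [257.0, 150.0, 0.669, 0.017, 0.105], [263.0, 150.0, 0.671, -0.005, 0.102], [269.0, 150.0, 0.671, -0.026, 0.104]]
shut [ 0.493 -0.324  0.119]
oil [ 0.65  -0.416  0.102]
```

View pics/crop.png

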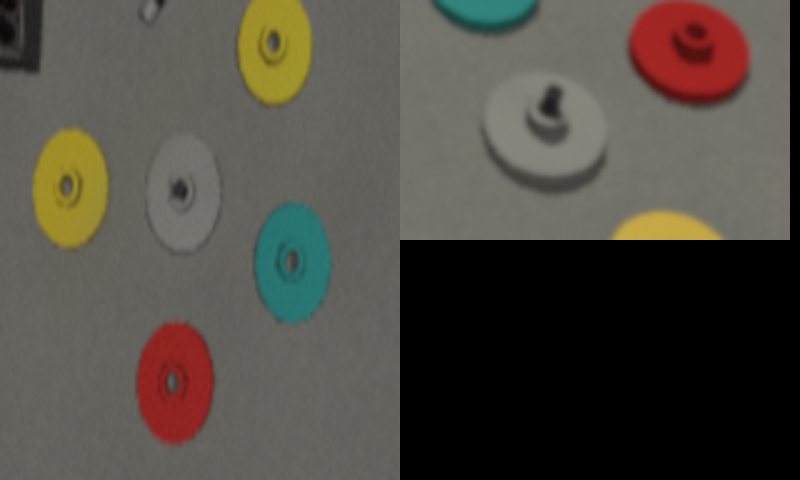

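The crop confirms it: the plain grey lid, left image (183,192), has a dark stem in its collar, while the coloured ones are empty rings. The two cameras put its centre at about (0.412, 0.350). Its heights (plate 22, collar 44, stem 70 mm) match the description. Next I'll locate the handle bar.

```bash
cat >> h.py <<'E'
def go(x,y,z,yaw=None):
    s=sense(); p=s["tool_pos"]; o=s["orientation"]; Y=o[2]
    from scipy.spatial.transform import Rotation as R
    d=R.from_euler("xyz",o).as_matrix().T@(np.array([x,y,z])-p)*1000
    t=0 if yaw is None else -np.degrees((yaw-Y+np.pi)%(2*np.pi)-np.pi)
    print("shift",d.round(1),"turn",round(t,2),"| pos",p.round(4),"ori",o.round(4),"F",s["force"].round(1),"w",round(s["width"]*85.4,1),"g",round(s["grasp_force"],1),"t",round(s["time"],2),"q6",round(s["q"][5],2))
E
python3 - <<'E'
from h import *
for n,(r0,r1,c0,c1) in dict(top=(149,172,225,300),scene=(150,245,190,245)).items():
    W=np.load(n+"0.npz")["W"][r0:r1,c0:c1].reshape(-1,3)
    c,s=np.cos(.025),np.sin(.025)
    # unit frame rel. to front mid of top
    X=(W[:,0]-.667)*c+(W[:,1]+.0125)*s; Y=-(W[:,0]-.667)*s+(W[:,1]+.0125)*c
    m=(X>-.07)&(X<-.02)&(abs(Y)<.075)&(W[:,2]>.112)&(W[:,2]<.135)
    q=np.c_[X,Y,W[:,2]][m]; print(n,len(q),np.median(q,0).round(4),q.min(0).round(4),q.max(0).round(4),np.polyfit(q[:,1],q[:,0],1).round(4), W[m].mean(0).round(4))
go(.63,-.013,.23,1.596)
E
```

```text
top 120 [-0.0338  0.      0.128 ] [-0.0383 -0.0641  0.1164] [-0.0219  0.0639  0.1349] [-0.0088 -0.0332] [ 0.6339 -0.0139  0.1277]
scene 160 [-0.0277  0.0096  0.126 ] [-0.0363 -0.0588  0.1185] [-0.0202  0.0678  0.1338] [ 0.0034 -0.0282] [ 0.6387 -0.0052  0.1261]
shift [-616.2 -492.2    1. ] turn 75.28 | pos [0.1433 0.6076 0.2301] ori [-3.1394e+00 -2.0000e-04  2.9098e+00] F [-0.4  0.6 -0.8] w 85.4 g 0.0 t 0.1 q6 -0.11
```

Call:
{"fn": "step_arm", "kwargs": {"motion": [[-621,-491,0,75.3,26],[-621,-491,0,75.3,26],[-621,-491,0,75.3,26],[-621,-491,0,75.3,26],[-621,-491,0,75.3,26],[-621,-491,0,75.3,26],[-621,-491,0,75.3,26],[-621,-491,0,75.3,26],[-621,-491,0,75.3,26],[-621,-491,0,75.3,26],[-621,-491,0,75.3,26],[-621,-491,0,75.3,26],[-621,-491,0,75.3,26],[-621,-491,0,75.3,26],[-621,-491,0,75.3,26],[-621,-491,0,75.3,26],[-621,-491,0,75.3,26],[-621,-491,0,75.3,26],[-621,-491,0,75.3,26],[-621,-491,0,75.3,26]]}}

```text
time: 2.1
tool_pos: [0.6343, -0.0109, 0.2312]
orientation: [-3.141, -0.0, 1.597]
force: [0.0, -1.0, 0.6]
width: 0.306
grasp_force: 0.0
```

```bash
python3 - <<'E'
from h import *
go(.635,-.0125,.108,1.596)
im,W,s=snap("wrist"); cv2.imwrite("pics/w1.png",im)
m=(W[...,2]>.112)&(W[...,2]<.134)&(abs(W[...,1]+.0125)<.05)&(W[...,0]>.58)&(W[...,0]<.657)
q=W[m]; print(len(q),np.median(q,0),q.min(0),q.max(0))
if len(q): print(np.polyfit(q[:,1]+.0125,q[:,0],1))
E
```

```text
shift [ -1.7   0.7 123.1] turn 0.07 | pos [ 0.6343 -0.0109  0.2312] ori [-3.1409e+00 -4.0000e-04  1.5972e+00] F [ 0.  -1.   0.6] w 26.2 g 0.0 t 2.1 q6 -0.15
1467 [ 0.6379158  -0.00912306  0.12846449] [ 0.63131621 -0.06248332  0.12301726] [0.65699227 0.0374751  0.13143658]
[-0.03973449  0.63849092]
```

Call:
{"fn": "step_arm", "kwargs": {"motion": [[-1,3,30,0,26],[-1,3,70,0,26],[-1,3,95,0,26],[-1,3,110,0,26],[-1,3,121,0,26],[-1,3,121,0,26],[-1,3,121,0,0],[-1,3,121,0,0],[-1,3,121,0,0],[-1,3,121,0,0],[-1,3,121,0,0],[-1,3,121,0,0]]}}

```text
time: 3.35
tool_pos: [0.6381, -0.0131, 0.1117]
orientation: [-3.141, -0.0, 1.596]
force: [-4.4, 1.0, 5.7]
width: 0.102
grasp_force: 58.8
```

Call:
{"fn": "step_arm", "kwargs": {"motion": [[0,-5,0,0,0],[0,-15,0,0,0],[0,-30,0,0,0],[0,-45,0,0,0],[0,-60,0,0,0],[0,-75,0,0,0],[0,-90,0,0,0],[0,-105,0,0,0],[0,-120,0,0,0],[0,-135,0,0,0],[0,-148,0,0,0],[0,-158,0,0,0],[0,-165,0,0,0],[0,-169,0,0,0],[0,-171,0,0,0],[0,-171,0,0,0],[0,-171,0,0,0]]}}

```text
time: 5.05
tool_pos: [0.4676, -0.0171, 0.1116]
orientation: [3.14, -0.001, 1.595]
force: [-1.7, 3.2, 7.8]
width: 0.102
grasp_force: 60.1
```

Call:
{"fn": "step_arm", "kwargs": {"motion": [[0,0,0,0,28],[0,0,0,0,28],[0,0,0,0,28],[0,0,-15,0,28],[0,0,-40,0,28],[0,0,-80,0,28],[0,0,-120,0,50],[0,0,-140,0,60],[0,0,-140,0,60]]}}

```text
time: 5.95
tool_pos: [0.4696, -0.0181, 0.2543]
orientation: [3.134, 0.002, 1.595]
force: [-0.5, -0.2, -0.2]
width: 0.7
grasp_force: 0.0
```

```bash
python3 - <<'E'
from h import *
for n in("top","wrist"):
    im,W,s=snap(n); np.savez(n+"1.npz",im=im,W=W)
    if n=="top": cv2.imwrite("pics/t1.png",cv2.resize(im[80:240,130:330],(800,600)[::1] if 0 else (750,600),interpolation=cv2.INTER_CUBIC))
    else: cv2.imwrite("pics/w1.png",im)
# front edge/handle of drawer now
go(.412,.3495,.2)
E
```

```text
shift [368.3 -45.8  49.7] turn 0 | pos [ 0.4669 -0.0175  0.2498] ori [-3.1411e+00  2.0000e-04  1.5954e+00] F [-0.2  0.6 -0.8] w 60.2 g 0.0 t 6.05 q6 -0.21
```

View pics/t1.png

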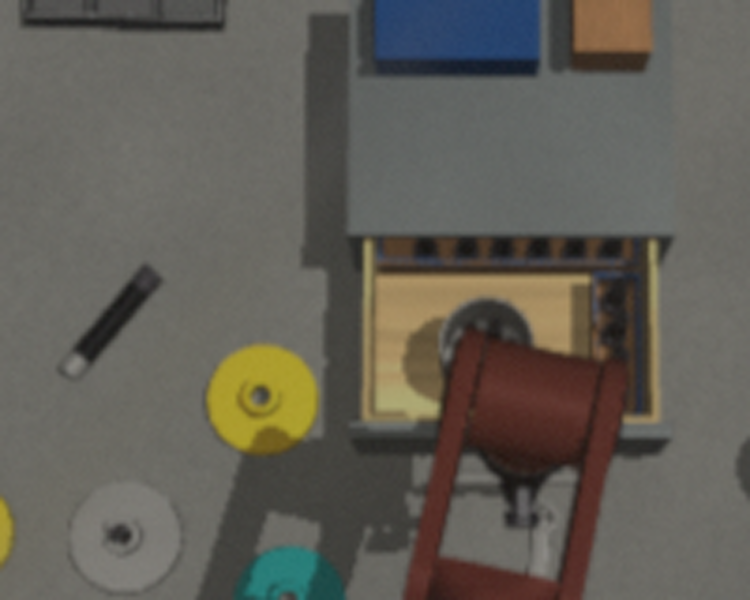

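View pics/w1.png

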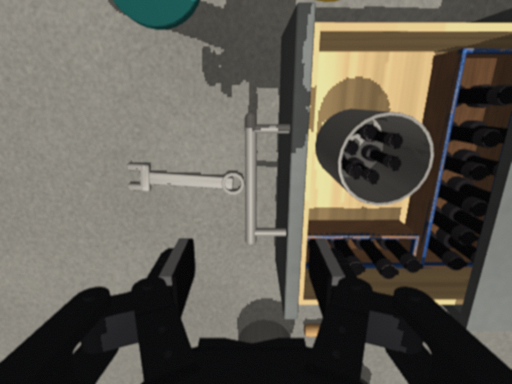

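The drawer is open about 17 cm. The tin's rim shows at wrist pixel (388,157), and it stands upright in the front of the drawer. I'll move above the lid.

Call:
{"fn": "step_arm", "kwargs": {"motion": [[368,-46,30,0,60],[368,-46,30,0,60],[368,-46,30,0,60],[368,-46,30,0,60],[368,-46,30,0,60],[368,-46,30,0,60],[368,-46,30,0,60],[368,-46,30,0,60],[368,-46,30,0,60],[368,-46,30,0,60],[368,-46,30,0,60],[368,-46,30,0,60],[368,-46,30,0,60]]}}

```text
time: 7.35
tool_pos: [0.4125, 0.3483, 0.2203]
orientation: [3.141, 0.0, 1.594]
force: [-0.1, -0.7, -0.1]
width: 0.707
grasp_force: 0.0
```

```bash
cat >> h.py <<'E'
def ring(W,cx,cy,zlo,zhi,rad):
    m=(W[...,2]>zlo)&(W[...,2]<zhi)&(np.hypot(W[...,0]-cx,W[...,1]-cy)<rad)
    q=W[m]; e=cv2.minEnclosingCircle(q[:,:2].astype(np.float32)) if len(q) else None
    print(len(q), q.mean(0).round(4), np.round(e[0],4), round(e[1],4)); return q
E
python3 - <<'E'
from h import *
from scipy.optimize import least_squares
go(.412,.3495,.048)
im,W,s=snap("wrist"); np.savez("wrist2.npz",im=im,W=W)
for a in((.016,.026,.07),(.038,.048,.03),(.064,.075,.02)): ring(W,.412,.3495,*a)
im,W,s=snap("top"); np.savez("top2.npz",im=im,W=W); cv2.imwrite("pics/t2.png",cv2.resize(im[100:200,200:320],(720,600),interpolation=cv2.INTER_CUBIC))
q=ring(W,.57,.0,.119,.134,.07); 
wr=np.load("wrist1.npz")["W"]; 
for nm,Z in(("top",W),("wrist1",wr)):
    m=(Z[...,2]>.118)&(Z[...,2]<.136)&(np.hypot(Z[...,0]-.57,Z[...,1]-.01)<.075)
    q=Z[m]; f=least_squares(lambda p:np.hypot(q[:,0]-p[0],q[:,1]-p[1])-.0425,[.57,0.01],loss="soft_l1",f_scale=.002)
    print(nm,len(q),f.x.round(4),np.median(abs(f.fun)).round(4),np.median(q[:,2]).round(4))
# drawer front top (z~.138) 
for nm,Z in(("top",W),("wrist1",wr)):
    m=(abs(Z[...,2]-.138)<.004)&(Z[...,0]>.45)&(Z[...,0]<.56)&(abs(Z[...,1])<.15); q=Z[m]
    print(nm,len(q),q.min(0).round(4),q.max(0).round(4),np.polyfit(q[:,1],q[:,0],1).round(4))
E
```

```text
shift [  1.2  -0.5 172.3] turn 0 | pos [0.4125 0.3483 0.2203] ori [3.1415e+00 1.0000e-04 1.5938e+00] F [-0.1 -0.7 -0.1] w 60.4 g 0.0 t 7.35 q6 0.55
5492 [0.4138 0.353  0.0219] [0.414  0.3498] 0.0541
516 [0.414  0.3523 0.0436] [0.4138 0.35  ] 0.0179
153 [0.4129 0.35   0.0699] [0.4129 0.3498] 0.0074
143 [0.5585 0.0048 0.1266] [0.5668 0.0009] 0.0665
top 198 [0.5563 0.011 ] 0.0144 0.1275
wrist1 2537 [0.5878 0.0085] 0.003 0.1265
top 267 [ 0.4597 -0.1469  0.134 ] [0.547  0.1287 0.142 ] [-0.0159  0.5055]
wrist1 5232 [ 0.4995 -0.1499  0.1341] [0.5207 0.1311 0.1399] [-0.0231  0.5097]
```

View pics/t2.png

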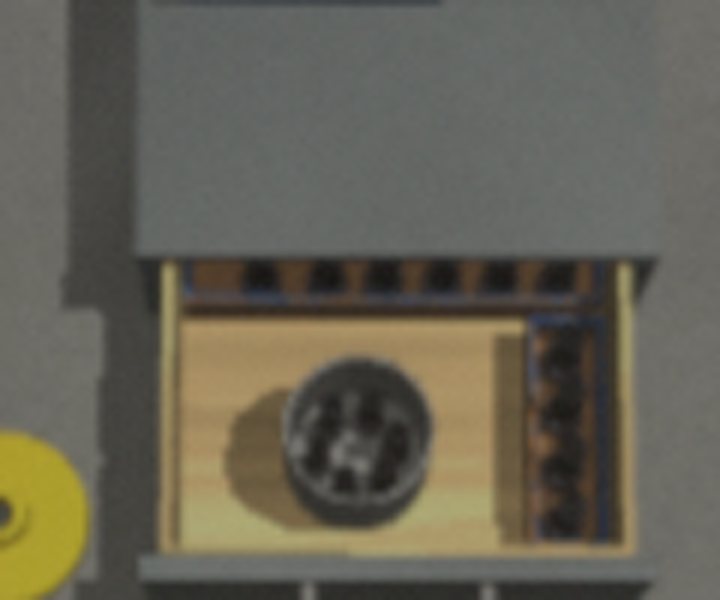

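The top view at crop (358,431) shows the tin upright with its rim clear all round. The wrist camera puts the stem at (0.413, 0.350), top at 0.070. I'll grasp it there.

Call:
{"fn": "step_arm", "kwargs": {"motion": [[2,0.5,40,0,40],[2,0.5,85,0,40],[2,0.5,125,0,40],[2,0.5,150,0,40],[2,0.5,165,0,40],[2,0.5,172,0,40],[2,0.5,172,0,40],[2,0.5,172,0,40],[2,0.5,172,0,0],[2,0.5,172,0,0],[2,0.5,172,0,0],[2,0.5,172,0,0],[2,0.5,172,0,0],[2,0.5,172,0,0],[2,0.5,172,0,0]]}}

```text
time: 8.95
tool_pos: [0.4129, 0.3521, 0.0498]
orientation: [3.141, -0.001, 1.596]
force: [-3.1, 0.7, 5.9]
width: 0.133
grasp_force: 58.5
```

```bash
python3 - <<'E'
from h import *
from scipy.optimize import least_squares
go(.413,.350,.048)
s=imaging.snapshot("top"); V=np.array(s["view"]); 
def back(u,v,z):
    d=np.array([(u-s["cx"])/s["fx"],(v-s["cy"])/s["fy"],1.]); R=V[:3,:3]; C=-R.T@V[:3,3]; r=R.T@d
    return C+r*(z-C[2])/r[2]
for u,v in((259.7,171.8),(247.5,171.8),(272,171.8),(259.7,159.5),(259.7,184.2)): print(u,v,back(u,v,.1275).round(4))
wr=np.load("wrist1.npz")["W"]
for lo,hi in((.1255,.1305),(.1265,.131)):
    m=(wr[...,2]>lo)&(wr[...,2]<hi)&(np.hypot(wr[...,0]-.588,wr[...,1]-.01)<.06); q=wr[m]
    f=least_squares(lambda p:np.hypot(q[:,0]-p[0],q[:,1]-p[1])-.0425,[.57,0.01],loss="soft_l1",f_scale=.001)
    print(len(q),f.x.round(4),np.percentile(f.fun,[10,50,90]).round(4),q.min(0),q.max(0))
E
```

```text
shift [-2.1  0.   1.8] turn 0 | pos [0.4129 0.3521 0.0498] ori [ 3.1408e+00 -1.2000e-03  1.5955e+00] F [-3.1  0.7  5.9] w 11.4 g 58.5 t 8.95 q6 0.55
259.7 171.8 [0.5876 0.0055 0.1275]
247.5 171.8 [0.5864 0.0475 0.1275]
272 171.8 [ 0.5887 -0.0368  0.1275]
259.7 159.5 [0.6308 0.0065 0.1275]
259.7 184.2 [0.5443 0.0044 0.1275]
901 [0.5916 0.0084] [-0.0015 -0.0003  0.0008] [ 0.54796825 -0.03486096  0.12550354] [0.63570487 0.05163766 0.12903432]
498 [0.5916 0.0084] [-0.0015 -0.0004  0.0007] [ 0.5482056  -0.03432176  0.12650067] [0.63501052 0.05160503 0.12903432]
```

Call:
{"fn": "step_arm", "kwargs": {"motion": [[0,0,-5,0,0],[0,0,-15,0,0],[0,0,-35,0,0],[0,0,-60,0,0],[0,0,-90,0,0],[0,0,-120,0,0],[0,0,-150,0,0],[0,0,-180,0,0],[0,0,-205,0,0],[0,0,-220,0,0],[0,0,-225,0,0],[0,0,-225,0,0]]}}

```text
time: 10.2
tool_pos: [0.4126, 0.3512, 0.2733]
orientation: [3.141, -0.0, 1.595]
force: [0.1, 0.1, -4.1]
width: 0.139
grasp_force: 58.7
```

Call:
{"fn": "step_arm", "kwargs": {"motion": [[-10,3,0,0,0],[-30,9,0,0,0],[-60,18,0,0,0],[-95,27,0,0,0],[-130,36,0,0,0],[-165,46,0,0,0],[-200,55,0,0,0],[-235,65,0,0,0],[-270,74,0,0,0],[-305,84,0,0,0],[-340,93,0,0,0],[-375,102,0,0,0],[-405,110,0,0,0],[-430,117,0,0,0],[-448,122,0,0,0],[-459,125,0,0,0],[-465,126,0,0,0],[-465,126,0,0,0],[-465,126,0,0,0],[-465,126,0,0,0]]}}

```text
time: 12.2
tool_pos: [0.5499, -0.1093, 0.2733]
orientation: [-3.141, -0.0, 1.597]
force: [-0.2, 0.1, -3.9]
width: 0.137
grasp_force: 58.6
```

```bash
python3 - <<'E'
from h import *
from scipy.optimize import least_squares
go(.591,.010,.2)
im,W,s=snap("wrist"); cv2.imwrite("pics/w3.png",im); np.savez("wrist3.npz",im=im,W=W)
m=(W[...,2]>.1255)&(W[...,2]<.1305)&(np.hypot(W[...,0]-.59,W[...,1]-.008)<.06); q=W[m]
f=least_squares(lambda p:np.hypot(q[:,0]-p[0],q[:,1]-p[1])-.0425,[.59,0.008],loss="soft_l1",f_scale=.001)
print("tin",len(q),f.x.round(4),np.percentile(f.fun,[10,50,90]).round(4),q.min(0),q.max(0))
# held cover, rel TCP
p=sense()["tool_pos"]; near=(np.hypot(W[...,0]-p[0],W[...,1]-p[1])<.075)&(W[...,2]>.2)&(W[...,2]<.30); q=W[near]; print(len(q),np.histogram(q[:,2],20))
E
```

```text
shift [118.2  44.2  73.4] turn 0 | pos [ 0.5499 -0.1093  0.2733] ori [-3.1415e+00 -5.0000e-04  1.5968e+00] F [-0.2  0.1 -3.9] w 11.7 g 58.6 t 12.2 q6 -0.35
tin 1021 [0.5919 0.008 ] [-0.0016 -0.0004  0.0008] [ 0.5485208  -0.03529237  0.12550524] [0.63554113 0.0505256  0.12926692]
18440 (array([  55,   74,   81,  115, 6671, 7676,  107,  124,  152,  185,  465,
        472,   65,   86,  183,  302,  260,  321,  764,  282]), array([0.22736665, 0.23099727, 0.23462789, 0.23825851, 0.24188913,
       0.24551975, 0.24915037, 0.252781  , 0.25641162, 0.26004224,
       0.26367286, 0.26730348, 0.2709341 , 0.27456472, 0.27819534,
       0.28182596, 0.28545659, 0.28908721, 0.29271783, 0.29634845,
       0.29997907]))
```

View pics/w3.png

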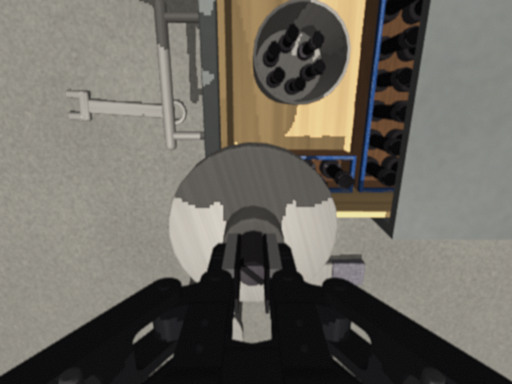

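```bash
python3 - <<'E'
from h import *
from scipy.optimize import least_squares
W=np.load("wrist3.npz")["W"]; p=sense()["tool_pos"]
near=(np.hypot(W[...,0]-p[0],W[...,1]-p[1])<.065)&(abs(W[...,2]-.2455)<.004); q=W[near]
A=np.c_[q[:,0]-p[0],q[:,1]-p[1],np.ones(len(q))]; c=np.linalg.lstsq(A,q[:,2],rcond=None)[0]; print("plane",c)
h=cv2.convexHull(((q[:,:2]-p[:2])*1000).astype(np.float32))[:,0]; h=h[h[:,1]>-5]
f=least_squares(lambda k:np.hypot(h[:,0]-k[0],h[:,1]-k[1])-k[2],[0,0,54],loss="soft_l1"); print("cover centre rel TCP mm",f.x)
n=(np.hypot(W[...,0]-p[0],W[...,1]-p[1])<.022)&(abs(W[...,2]-.2675)<.003); q=(W[n]-p)*1000
f=least_squares(lambda k:np.maximum(np.hypot(q[:,0]-k[0],q[:,1]-k[1])-18,0)+0*k[0],[0,0]); print("collar pts",len(q),q.min(0),q.max(0))
go(.5918,.0090,.2)
E
```

```text
plane [-0.0107748  -0.00172663  0.24560635]
cover centre rel TCP mm [ 1.25361654 -2.31944758 53.74333323]
collar pts 880 [-15.52813329   0.03274275  -8.91104078] [18.17802399 15.76738413 -2.9612715 ]
shift [117.2  44.9  73.5] turn 0 | pos [ 0.5499 -0.1094  0.2734] ori [ 3.1415e+00 -3.0000e-04  1.5969e+00] F [-0.1 -0.  -2.6] w 11.5 g 58.6 t 12.25 q6 -0.35
```

Call:
{"fn": "step_arm", "kwargs": {"motion": [[8,3,0,0,0],[25,9.5,0,0,0],[50,19,0,0,0],[75,28.5,0,0,0],[95,36,0,0,0],[110,42,0,0,0],[118,45,10,0,0],[118,45,30,0,0],[118,45,55,0,0],[118,45,75,0,0],[118,45,85,0,0],[118,45,85,0,0],[118,45,85,0,0]]}}

```text
time: 13.55
tool_pos: [0.5925, 0.0085, 0.1887]
orientation: [3.141, 0.0, 1.595]
force: [1.1, -0.0, -4.0]
width: 0.135
grasp_force: 58.6
```

```bash
python3 - <<'E'
from h import *
go(.5917,.0100,.1663)
E
```

```text
shift [ 1.5 -0.8 22.4] turn 0 | pos [0.5925 0.0085 0.1887] ori [3.1409e+00 2.0000e-04 1.5952e+00] F [ 1.1 -0.  -4. ] w 11.6 g 58.6 t 13.55 q6 -0.13
```

Call:
{"fn": "step_arm", "kwargs": {"motion": [[1.5,-0.8,0,0,0],[1.5,-0.8,3,0,0],[1.5,-0.8,6,0,0],[1.5,-0.8,9,0,0],[1.5,-0.8,12,0,0],[1.5,-0.8,14,0,0],[1.5,-0.8,16,0,0],[1.5,-0.8,18,0,0],[1.5,-0.8,18,0,0],[1.5,-0.8,18,0,0]]}}

```text
time: 14.55
tool_pos: [0.5913, 0.0102, 0.1703]
orientation: [-3.142, -0.0, 1.596]
force: [0.3, -0.5, -4.4]
width: 0.132
grasp_force: 58.6
```

Now inside the tin, with no contact force. I'll continue down to the seat.

Call:
{"fn": "step_arm", "kwargs": {"motion": [[0,0,1.5,0,0],[0,0,3,0,0],[0,0,3.5,0,0],[0,0,3.5,0,0]]}}

```text
time: 14.95
tool_pos: [0.5911, 0.0102, 0.1666]
orientation: [-3.141, -0.0, 1.596]
force: [0.1, -0.1, -2.5]
width: 0.137
grasp_force: 58.6
```

Call:
{"fn": "step_arm", "kwargs": {"motion": [[0,0,0.7,0,0],[0,0,1.4,0,0],[0,0,1.6,0,0],[0,0,1.6,0,0]]}}

```text
time: 15.35
tool_pos: [0.5913, 0.0102, 0.1652]
orientation: [-3.142, -0.0, 1.596]
force: [-0.1, 0.2, -3.2]
width: 0.14
grasp_force: 58.6
```

Call:
{"fn": "step_arm", "kwargs": {"motion": [[0,0,0.5,0,0],[0,0,1,0,0],[0,0,1.5,0,0],[0,0,1.5,0,0]]}}

```text
time: 15.75
tool_pos: [0.5921, 0.0102, 0.1647]
orientation: [3.14, 0.0, 1.596]
force: [-0.2, 0.0, 2.3]
width: 0.139
grasp_force: 59.2
```

Call:
{"fn": "step_arm", "kwargs": {"motion": [[0,0,0.5,0,0],[0,0,0.8,0,0],[0,0,0.8,0,0]]}}

```text
time: 16.05
tool_pos: [0.5926, 0.0101, 0.1647]
orientation: [3.138, 0.0, 1.595]
force: [0.3, 0.9, 5.1]
width: 0.134
grasp_force: 59.6
```

```bash
python3 - <<'E'
from h import *
go(.5917,.0100,.165)
im,W,s=snap("wrist"); p=sense()["tool_pos"]
q=W[(np.hypot(W[...,0]-p[0],W[...,1]-p[1])<.06)&(abs(W[...,2]-.138)<.006)]
A=np.c_[q[:,0]-p[0],q[:,1]-p[1],np.ones(len(q))]; c=np.linalg.lstsq(A,q[:,2],rcond=None)[0]; print("plane",c,len(q))
E
```

```text
shift [-0.1 -0.9 -0.3] turn 0 | pos [0.5926 0.0101 0.1647] ori [3.1385e+00 2.0000e-04 1.5955e+00] F [0.3 0.9 5.1] w 11.5 g 59.6 t 16.05 q6 -0.13
plane [-0.00211477 -0.0012437   0.13699879] 14489
```

The plate is level at 0.137 (expected about 0.138) and bearing contact force, so the lid is seated. Releasing the stem.

Call:
{"fn": "step_arm", "kwargs": {"motion": [[0,0,-0.8,0,0],[0,0,-0.8,0,20],[0,0,-0.8,0,35],[0,0,-0.8,0,50],[0,0,-0.8,0,65],[0,0,-0.8,0,65],[0,0,-0.8,0,65],[0,0,-25,0,65],[0,0,-55,0,65],[0,0,-75,0,65],[0,0,-80,0,65],[0,0,-80,0,65],[0,0,-80,0,65]]}}

```text
time: 17.4
tool_pos: [0.5904, 0.0103, 0.2414]
orientation: [-3.139, -0.0, 1.595]
force: [0.5, -0.1, -0.5]
width: 0.764
grasp_force: 0.0
```

```bash
python3 - <<'E'
from h import *
im,W,s=snap("wrist"); p=sense()["tool_pos"]; cv2.imwrite("pics/w4.png",im)
for a in((.133,.141,.065),(.154,.163,.03),(.18,.19,.02)): ring(W,.5918,.008,*a)
q=W[(np.hypot(W[...,0]-.5918,W[...,1]-.008)<.052)&(abs(W[...,2]-.138)<.006)]
A=np.c_[q[:,0]-p[0],q[:,1]-p[1],np.ones(len(q))]; c=np.linalg.lstsq(A,q[:,2],rcond=None)[0]; print("plane",c,len(q))
go(.5918,.008,.1385)
E
```

```text
9455 [0.5938 0.0122 0.1369] [0.594  0.0082] 0.0541
893 [0.5938 0.012  0.1585] [0.594  0.0081] 0.018
299 [0.5928 0.0084 0.1847] [0.5927 0.0075] 0.0073
plane [-0.00221949  0.00025549  0.13699388] 8853
shift [ -2.4   1.9 102.4] turn 0 | pos [0.5902 0.0103 0.2409] ori [-3.1383e+00 -4.0000e-04  1.5956e+00] F [ 0.4 -0.6  0.4] w 64.7 g 0.0 t 17.45 q6 -0.13
```

View pics/w4.png

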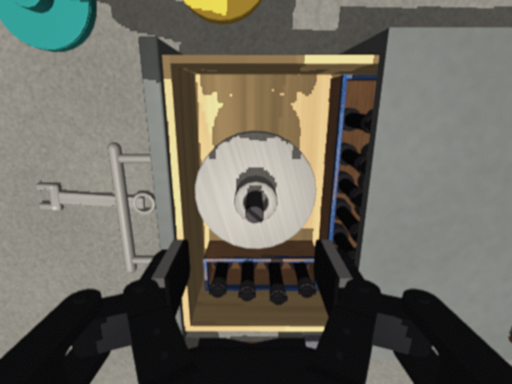

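The lid sits level on the tin at wrist pixel (255,190), with cover and stem concentric to about 1 mm. Next is the collar.

Call:
{"fn": "step_arm", "kwargs": {"motion": [[-2.2,3,20,0,65],[-2.2,3,45,0,65],[-2.2,3,65,0,65],[-2.2,3,80,0,65],[-2.2,3,90,0,65],[-2.2,3,96,0,65],[-2.2,3,96,0,65],[-2.2,3,96,0,65],[-2.2,3,96,0,65]]}}

```text
time: 18.35
tool_pos: [0.5953, 0.008, 0.1482]
orientation: [3.139, 0.0, 1.596]
force: [-0.4, -0.8, 0.0]
width: 0.759
grasp_force: 0.0
```

```bash
python3 - <<'E'
from h import *
go(.5932,.0081,.1385)
E
```

```text
shift [ 0.2 -2.1  9.7] turn 0 | pos [0.5953 0.008  0.1482] ori [3.1393e+00 3.0000e-04 1.5956e+00] F [-0.4 -0.8  0. ] w 64.9 g 0.0 t 18.35 q6 -0.13
```

Call:
{"fn": "step_arm", "kwargs": {"motion": [[0,0,4,0,65],[0,0,8,0,65],[0,0,9,0,65],[0,0,9,0,65],[0,0,9,0,65],[0,0,9,0,65],[0,0,9,0,65]]}}

```text
time: 19.05
tool_pos: [0.5945, 0.0081, 0.138]
orientation: [3.141, 0.0, 1.596]
force: [0.7, 0.4, 0.3]
width: 0.76
grasp_force: 0.0
```

```bash
python3 - <<'E'
from h import *
go(.5932,.0081,.1385); imaging.snapshot("top"); go(.5932,.0081,.1385);imaging.snapshot("top"); go(.5932,.0081,.1385)
E
```

```text
shift [ 0.1 -1.3 -0.5] turn 0 | pos [0.5945 0.0081 0.138 ] ori [3.1413e+00 1.0000e-04 1.5956e+00] F [0.7 0.4 0.3] w 64.9 g 0.0 t 19.05 q6 -0.13
shift [ 0.1 -1.2 -0.5] turn 0 | pos [0.5944 0.0081 0.138 ] ori [3.1413 0.     1.5956] F [-0.   0.2 -0.3] w 64.8 g 0.0 t 19.1 q6 -0.13
shift [ 0.1 -1.2 -0.5] turn 0 | pos [0.5944 0.0081 0.138 ] ori [3.1414 0.     1.5955] F [-0.6  0.3  0.3] w 65.0 g 0.0 t 19.15 q6 -0.13
```

Call:
{"fn": "step_arm", "kwargs": {"motion": [[0,-1.2,-1,0,65],[0,-1.2,-1,0,65],[0,-1.2,-1,0,55],[0,-1.2,-1,0,48],[0,-1.2,-1,0,42],[0,-1.2,-1,0,38],[0,-1.2,-1,0,34],[0,-1.2,-1,0,20],[0,-1.2,-1,0,20],[0,-1.2,-1,0,20],[0,-1.2,-1,0,20]]}}

```text
time: 20.25
tool_pos: [0.5935, 0.0081, 0.1394]
orientation: [3.141, 0.0, 1.596]
force: [-0.0, 1.1, 3.1]
width: 0.401
grasp_force: 59.5
```

Call:
{"fn": "step_arm", "kwargs": {"motion": [[0,0,-1,0,20],[0,0,-2,0,20],[0,0,-4,0,20],[0,0,-6,0,20],[0,0,-8,0,20],[0,0,-10,0,20],[0,0,-10,0,20]]}}

```text
time: 20.95
tool_pos: [0.5935, 0.008, 0.1494]
orientation: [3.141, 0.0, 1.596]
force: [-0.8, -0.6, -1.2]
width: 0.403
grasp_force: 59.8
```

```bash
python3 - <<'E'
from h import *
go(.5932,.0081,.239)
im,W,s=snap("wrist")
ring(W,.593,.008,.142,.152,.06); ring(W,.593,.008,.18,.19,.016)
E
```

```text
shift [  0.1  -0.2 -89.6] turn 0 | pos [0.5935 0.008  0.1494] ori [3.1408e+00 1.0000e-04 1.5956e+00] F [-0.8 -0.6 -1.2] w 34.4 g 59.8 t 20.95 q6 -0.13
17551 [0.5937 0.0226 0.147 ] [0.5943 0.0078] 0.0543
887 [0.5931 0.0088 0.1846] [0.5885 0.0069] 0.0116
```

The cover rose 10 mm (plate at 0.147) while the stem top stayed at 0.185. I'll lift the rest gently.

Call:
{"fn": "step_arm", "kwargs": {"motion": [[0,0,-2,0,20],[0,0,-6,0,20],[0,0,-12,0,20],[0,0,-18,0,20],[0,0,-24,0,20],[0,0,-30,0,20],[0,0,-36,0,20],[0,0,-42,0,20],[0,0,-48,0,20],[0,0,-54,0,20],[0,0,-60,0,20],[0,0,-66,0,20],[0,0,-72,0,20],[0,0,-78,0,20],[0,0,-84,0,20],[0,0,-88,0,20],[0,0,-91,0,20],[0,0,-92,0,20],[0,0,-92,0,20],[0,0,-92,0,20]]}}

```text
time: 23.0
tool_pos: [0.5929, 0.0081, 0.2406]
orientation: [-3.141, -0.0, 1.596]
force: [-0.2, -0.0, -1.1]
width: 0.4
grasp_force: 59.8
```

```bash
python3 - <<'E'
from h import *
go(.5932,.0081,.239)
im,W,s=snap("wrist"); p=sense()["tool_pos"]
q=ring(W,.593,.008,.230,.247,.06)
A=np.c_[q[:,0]-p[0],q[:,1]-p[1],np.ones(len(q))]; print("plane",np.linalg.lstsq(A,q[:,2],rcond=None)[0])
im2,W,s=snap("scene"); cv2.imwrite("pics/end.png",np.hstack([cv2.resize(im2[110:310,60:270],(420,400)),cv2.resize(im,(380,285)) if 0 else cv2.copyMakeBorder(cv2.resize(im,(380,285)),0,115,0,0,cv2.BORDER_CONSTANT)]))
ring(W,.593,.008,.130,.139,.06);ring(W,.593,.008,.178,.19,.02)
E
```

```text
shift [0.  0.3 1.6] turn 0 | pos [0.5929 0.0081 0.2406] ori [-3.141  -0.      1.5956] F [-0.2 -0.  -1.1] w 34.2 g 59.8 t 23.0 q6 -0.13
18357 [0.5931 0.0222 0.2383] [0.5937 0.0078] 0.0541
plane [-0.00412609 -0.00499754  0.23833436]
420 [0.5958 0.0157 0.1321] [0.593  0.0115] 0.0469h.py:19: RuntimeWarning: Mean of empty slice.
  print(len(q), q.mean(0).round(4), np.round(e[0],4), round(e[1],4)); return q
  ret = um.true_divide(
Traceback (most recent call last):
  File "h.py", line 19, in ring
    print(len(q), q.mean(0).round(4), np.round(e[0],4), round(e[1],4)); return q
                                               ~^^^
TypeError: 'NoneType' object is not subscriptable
```

View pics/end.png

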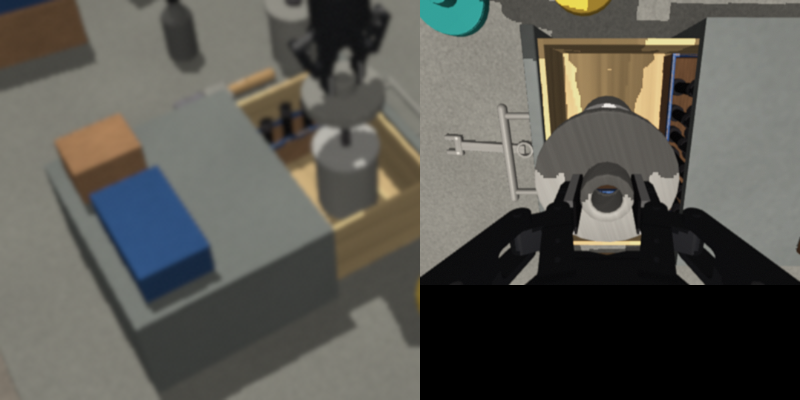

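The scene crop at (345,150) shows the inner lid seated on the upright tin with its stem up. The cover is held level about 10 cm above its seat, clear of the stem.

```bash
python3 -c "
from rig import bot; print(bot.hand_in())"
```

```text
the job is handed in; nothing more can be done
None
```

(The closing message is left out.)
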